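# Clamp the belt end and show where to punch it

## Task

Push the hand lever of the belt splicing jig over until the clamp is fully down and its pad sits on the belt. Then show your workmate how to punch it: point from above at the middle of the thickest of the three punches, fingertips two to five centimetres above it, and dwell there for two seconds (do not come down over the other punches), then point in the same way at the free end of the belt in the jig and finish while still pointing there. Do not touch the punches or the belt, and leave everything else on the bench where it is.

Things in the scene. Friction and masses are not known exactly. Their poses are not given: they have to be found in the camera images.
- jig_clamp (a joint): clamp of the jig (rad): 0 = shut, pad down, hand lever upright; 1.22 = wide open, lever leaning far over to the jig's -y. At 0 the pad sits on the belt. Clamp bar and lever are one rigid link on a level hinge along the jig's x through (8, -57.5, 40) mm; 0.3 N m of friction keeps it where it is left. Pushing the lever's end to the jig's +y shuts it.
- jig: belt splicing jig fixed to the bench: steel base 100 x 171 x 12 mm. Origin under the base; x across it (22 mm high fence at x = 42 mm), y from the hinge end (-103 mm) to the belt end (+68 mm), z up. The pad (15 mm across) comes down at x 8, y 22 mm; shut, the clamp bar ends at y = 40 mm, 46 mm above the bench, and the pad's stem reaches 64 mm high.
- lever_grip (a point): middle of the hand grip (73 mm long, 20 mm thick) at the end of the jig's lever; moves with the clamp, its z axis then along the lever. Clamp shut: at (8, -38, 132) mm in the jig's frame, z up; the grip reaches 37 mm beyond it.
- belt: white toothed belt fixed in the jig under the clamp pad, 44 mm wide, 4.5 mm thick, lying along the jig's y axis; its free end sticks out 34 mm beyond the base's belt end. Not to be touched.
- belt_end (a point): the belt's free end: a point on the belt's top and middle line, 10 mm in from the end edge, 17 mm above the bench (x 8, y 92 mm in the jig's frame); z up
- punch_thin_top (a point): top of the middle of the thinnest hollow punch (10 mm thick, 95 mm long), lying on the bench along its own y axis. z up.
- punch_middle_top (a point): the same on the middle punch (12 mm thick, 95 mm long).
- punch_thick_top (a point): the same on the thickest punch (15 mm thick, 95 mm long): its top is 15 mm above the bench. The three punches lie side by side in a row at the robot's right, in any order.
- screwdriver: screwdriver, 202 mm, lying on the bench; bystander
- square: try square, 110 x 170 x 12 mm, lying on the bench; bystander
- tape: roll of masking tape, 101 mm across, 24 mm high; bystander
- marker: marker pen, 139 mm, lying on the bench; bystander
- nippers: side cutters, 197 mm, lying on the bench; bystander
- punch_thin: the thinnest punch itself; origin under its middle, on the bench; y along it
- punch_middle: the middle punch itself; origin under its middle, on the bench; y along it
- punch_thick: the thickest punch itself; origin under its middle, on the bench; y along it

How it is judged:
On the way, in this order (a step that is already met when the one before it is completed fails the run):
1. the clamp is fully down with its pad on the belt (value of joint jig_clamp below 0.025 rad), for 0.2 s.
2. the clamp left shut, the fingertips dwell just above the thickest punch (value of joint jig_clamp below 0.025 rad and horizontal distance between the grasp point and punch_thick_top below 0.02 m and z of the grasp point in the frame of punch_thick_top between 0.022 and 0.095 m), for 1.5 s.
3. the fingertips point at the belt's free end (value of joint jig_clamp below 0.025 rad and horizontal distance between the grasp point and belt_end below 0.02 m and z of the grasp point in the frame of belt_end between 0.022 and 0.095 m), for 0.3 s.
At the end, for the whole second after the job is handed in: The clamp is down (within 0.025 rad of shut); the gripper stands over the belt's free end, touching nothing, its grasp point within 20 mm sideways and 22 to 95 mm above it; the punches have moved less than 6 mm (all of step 3 and distance of each of punch_thin_top, punch_middle_top, punch_thick_top from where it was at the start of the episode below 0.006 m).
It fails at once if the robot touched a punch or the belt (contact force between any of the arm, the fingers and belt above 0.3 N or contact force between any of the arm, the fingers and punch_thin above 0.3 N or contact force between any of the arm, the fingers and punch_middle above 0.3 N or contact force between any of the arm, the fingers and punch_thick above 0.3 N).
It fails at once if a punch was shifted or lifted more than 6 mm (not (distance of each of punch_thin_top, punch_middle_top, punch_thick_top from where it was at the start of the episode below 0.006 m)).
It fails at once if the gripper pointed at one of the other punches (came within 20 mm of its middle sideways and lower than about 4 cm, fingertips above it) ((horizontal distance between the grasp point and punch_thin_top below 0.02 m and z of the grasp point in the frame of punch_thin_top below 0.06 m) or (horizontal distance between the grasp point and punch_middle_top below 0.02 m and z of the grasp point in the frame of punch_middle_top below 0.06 m)).
It fails at once if another thing on the bench was pushed more than 15 mm (distance of any of screwdriver, square, tape, marker, nippers from where it was at the start of the episode above 0.015 m).
It also fails if it takes over 58 s, if anything falls off the work surface, if the arm or the gripper's body presses on something with over 40 N, if the wrist force passes 120 N, or if a joint passes its speed limit or range.

## Robot

A 6-joint arm with a two-finger parallel gripper is mounted at the origin on a cart in front of the work surface, level with it; the furniture and walls round the work are solid. World frame = base frame: x ahead of the robot, y to its left, z up, the work surface at z = 0. Lengths are in m, angles in rad, forces in N, time in s.
With the tool pointing down it reaches from about 0.35 to 0.775 m from the base axis. Payload 7.3 kg.
Tool frame: the origin (TCP) lies on the centre line of the jaws, within the pads' length; the fingertips stand 17 mm ahead of it and the grasp point (between the pads) lies 2 mm behind it (robot.tip_extent is the distance from the TCP to the fingertips, in m); z points along the fingers, y is the line along which they close (so a half turn about z gives the same grasp; the last joint's range is limited). The gripper opens to 92 mm and grips with 3 to 60 N. Pads are 19 mm wide; open, the fingers measure 130 mm over their backs; the gripper's body (75 mm by 190 mm) begins 47 mm behind the grasp point.
Start: joints at [1.069, 0.342, 1.524, -0, 1.275, -0.146], TCP at [0.183, 0.492, 0.205] pointing down, gripper open.
Joint ranges: [-2.53, 2.53], [-0.77, 2.02], [0.04, 2.7], [-1, 4.14], [0.28, 2.66], [-3.11, 3.11]. Speed limits (rad/s): [2.57, 2.57, 3.14, 3.14, 3.14, 3.14].

## Interface

Orientations are given as [roll, pitch, yaw] about the fixed x, y, z axes, in that order (R = Rz(yaw) Ry(pitch) Rx(roll)).
In Python, from cell import robot gives the robot as it stands.
- The arm moves only by the tool step_arm, never from a script. Its argument "motion" is a list of rows, each a list of 2 entries, a list of its own where there are three numbers: the shift along the tool's x, y, z in units of 60 mm (1.0 is 60 mm), then the turn about the tool's z in rad. In form: [[[x, y, z], spin], ...]. A call has 1 to 10 rows; each row is the pose to reach, as a shift and turn from the pose commanded when the call began, along the tool's axes at that moment; what a row does not reach only later rows make up. A row lasts 1/8 s, in which the tool goes at most 62.5 mm and 10.7 degrees, less where a joint would pass 70% of its speed; a pose out of reach is approached as far as the arm can. A call with a gripper value outside its range is refused whole. "hand" is the closure in counts, from 0 (fully open) to 255 (shut), set as the call begins (left out, the last holds). The fingers move at their own pace and stop on an object; "squeeze" is the grip in N (left out, the last holds). Time passes only in rows, so rows that repeat a pose let the fingers close. It gives the time, the measured TCP pose, the force, the opening and the grip force at its end, in the units of the state.
- robot.observe(): the state, without advancing time (a new reading comes with each control period).
- robot.read_camera(name): name is "scene" or "top"; returns a dict with "pixels" (480x640x3 uint8, red, green, blue), "intrinsics" (3x3 intrinsics, pixels), "xyz" and "rotation" of the camera in the world. Camera axes: x right, y up, looking along -z (the intrinsics and any distortion apply to the point x, -y, -z); pixel columns grow to the right and rows downward; lengths in m; the calibration is good to about 2 mm. A picture is of the moment at which its call begins. There is no depth.
- robot.hand_in(): hands the job in; it is judged then, once.
The state is a dict: "time": time; "qpos": joint angles; "qvel": joint speeds; "joint_efforts": joint torques, N m; "tool_pos": TCP position; "tool_rot": TCP orientation; "contact_force": force on the tool from outside, world axes, zero at the start; "torque": the same for the moment, N m; "opening": finger opening in m; "grip_force": force on a finger pad.
Only numpy, scipy, OpenCV 4.12 (cv2) and the standard library are available. Lean on these libraries where they do the work, as an engineer would, in place of code of your own. Each camera call takes 0.05 s, during which the arm holds its last target. There are 200 camera calls.

## Working session

There is one attempt and no reset: what is moved stays moved. The work goes in short steps, Python scripts to look and compute and a tool call to move; the robot and the scene stay as the last step left them, time stands still between calls to the robot, and variables do not carry over. Pictures are saved under pics/ and viewed, at most 10 in all, crops included, and the job is handed in when it is done.

Besides the shell and the picture viewer there is one more tool, called after "Call:" by a JSON object that holds its "api" and its "payload". step_arm: Moves the arm, as the interface text tells. Its arguments: {"type":"object","properties":{"motion":{"type":"array"},"hand":{"type":"number"},"squeeze":{"type":"number"}},"required":["motion"]}

```bash
mkdir -p pics; cat > h.py <<'E'
import numpy as np, cv2
from cell import robot
def snap(n,f):
    c=robot.read_camera(n); cv2.imwrite(f'pics/{f}.png',c['pixels'][:,:,::-1]); np.savez(f'{n}.npz',K=c['intrinsics'],t=c['xyz'],R=c['rotation'],p=c['pixels'])
def p2w(n,uv,z):
    d=np.load(n+'.npz'); uv=np.atleast_2d(uv).astype(float)
    r=np.c_[uv,np.ones(len(uv))]@np.linalg.inv(d['K']).T; r=r*[1,-1,-1]@np.array(d['R']).T
    t=d['t']; return t+r*((np.array(z)-t[2])/r[:,2])[:,None]
def w2p(n,P):
    d=np.load(n+'.npz'); q=(np.atleast_2d(P)-d['t'])@d['R']*[1,-1,-1]; q=q@d['K'].T; return q[:,:2]/q[:,2:]
E
python3 - <<'E'
from h import *
snap('scene','s0');snap('top','t0')
for n in('scene','top'):
    d=np.load(n+'.npz');print(d['K'],d['t'],d['R'])
print(robot.observe())
E
```

```text
[[446.87144087   0.         325.02638978]
 [  0.         446.87144087 249.01927656]
 [  0.           0.           1.        ]] [-0.08124901 -0.47803176  1.11519109] [ 0.67344029  0.01704436 -1.01140595]
[[458.23015342   0.         322.62363982]
 [  0.         458.23015342 234.52262375]
 [  0.           0.           1.        ]] [ 0.46557605 -0.03385735  1.22897007] [ 1.08435136e-01  8.01763964e-04 -1.59339075e+00]
{'time': 0.1, 'qpos': array([ 1.06903957e+00,  3.42665318e-01,  1.52486112e+00, -3.00942180e-05,
        1.27537520e+00, -1.45989415e-01]), 'qvel': array([ 6.26965664e-05, -1.29591637e-03, -1.48671496e-03,  7.49816226e-04,
        7.07324005e-04, -5.23381599e-05]), 'joint_efforts': array([ 2.33052662e-03, -4.32005596e+01, -2.44694692e+01,  7.19702058e-02,
        5.26516966e-02, -7.07224785e-05]), 'tool_pos': array([0.18267222, 0.49181402, 0.20422917]), 'tool_rot': array([-3.14029341e+00, -1.61946682e-04,  2.78583399e+00]), 'contact_force': array([ 0.06325658,  0.3992365 , -0.06873276]), 'torque': array([ 0.02724122, -0.01064299,  0.01509894]), 'grip_force': 0.0, 'opening': 0.09183958801463284}
```

View pics/t0.png

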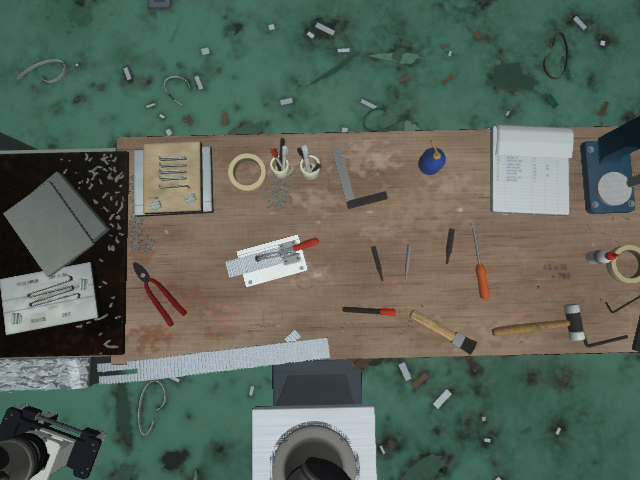

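View pics/s0.png

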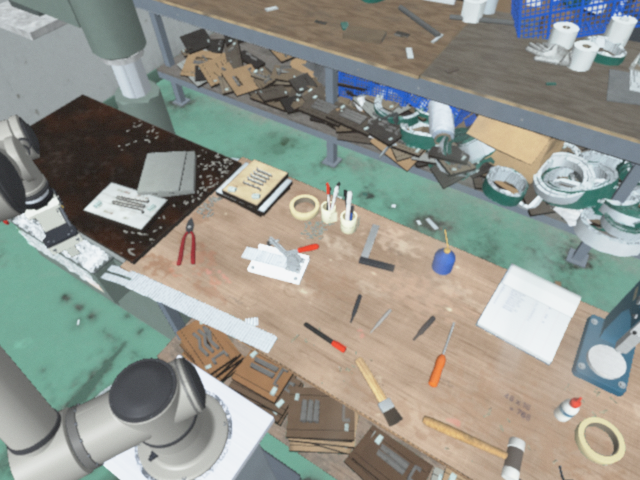

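The top view shows the jig at about (268,260) with its red grip at about (305,243). The belt's free end is at about (230,268). The three punches are at about (377,263), (407,261) and (450,246). I'll enlarge these areas.

```bash
sed -i "s/^import numpy.*/&\nfrom scipy.spatial.transform import Rotation as Ro/; s/R=c\['rotation'\]/R=Ro.from_euler('xyz',c['rotation']).as_matrix()/" h.py
python3 - <<'E'
from h import *
snap('scene','s1');snap('top','t1')
a=np.load('top.npz')['p'][:,:,::-1]; b=np.load('scene.npz')['p'][:,:,::-1]
r=lambda im,x,y,w,h,k:cv2.resize(im[y:y+h,x:x+w],None,fx=k,fy=k,interpolation=cv2.INTER_CUBIC)
A=r(a,215,220,130,80,6);B=r(a,360,220,130,80,6)
cv2.imwrite('pics/c1.png',A);cv2.imwrite('pics/c2.png',B)
cv2.imwrite('pics/c3.png',np.vstack([r(b,230,225,110,65,7)[:,:770],r(b,340,285,110,20,7)])[:600])
print(p2w('top',[[268,260],[183,292]],0),p2w('scene',[[280,265]],0))
E
```

```text
[[0.53396194 0.1121135  0.        ]
 [0.45390489 0.33918497 0.        ]] [[0.53628731 0.09633172 0.        ]]
```

View pics/c1.png

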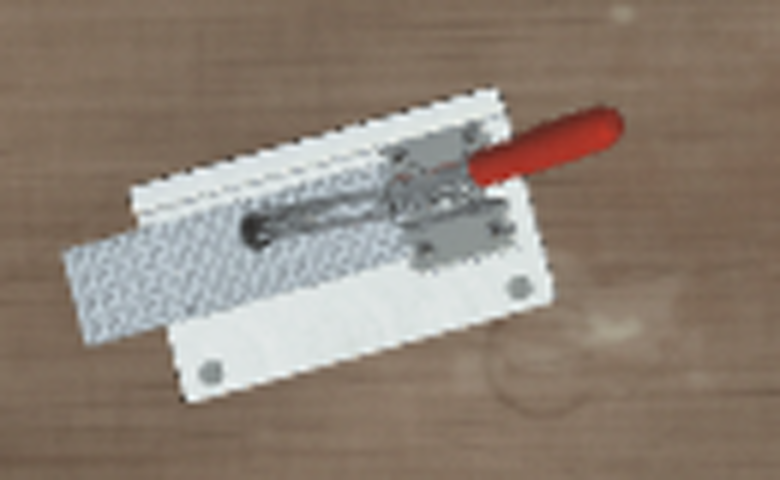

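View pics/c2.png

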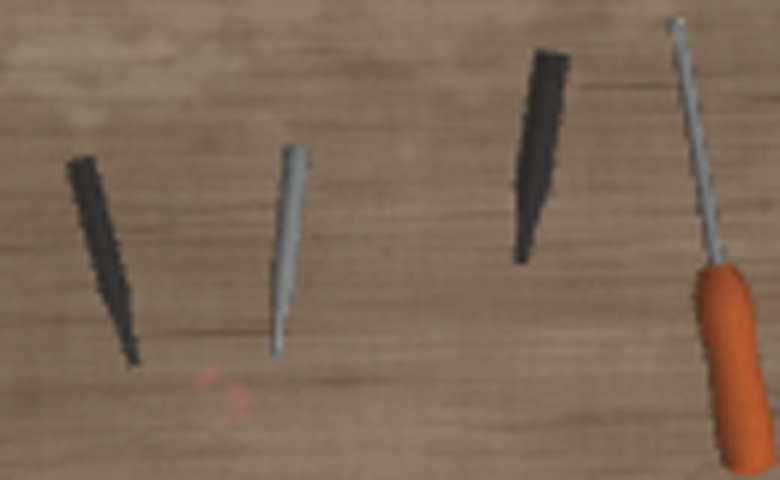

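View pics/c3.png

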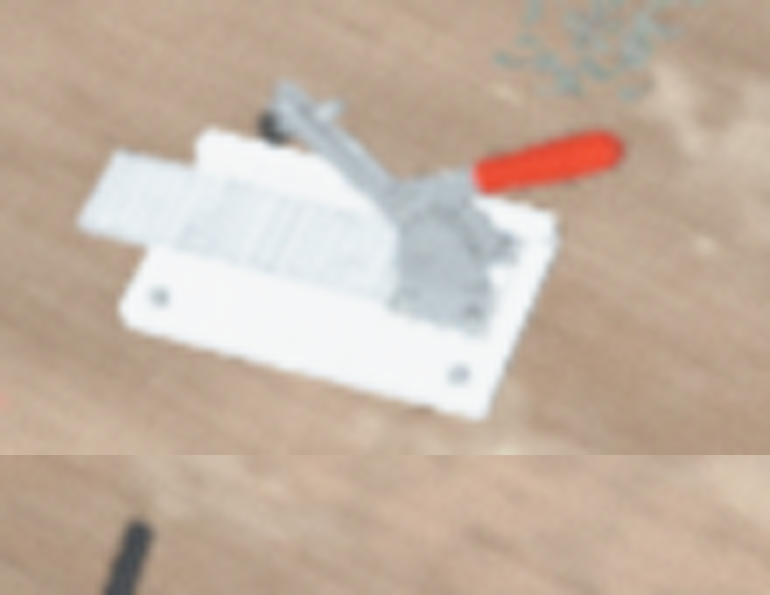

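The right-hand punch, at about (450,246), is the widest: roughly 33 crop px against 28 and 24. Next I'll fit the jig pose and the lever angle from the corners in both views.

```bash
cat > fit.py <<'E'
from h import *
from scipy.optimize import least_squares
cv=lambda p,o,k:(np.array(p,float)+.5)/k-.5+o
J=np.array([[30,102,17],[-14,102,17],[-50,68,12],[-50,-103,12],[50,-103,22],[50,68,22]])/1e3
T=cv([[65,252],[90,345],[188,402],[552,298],[497,88],[132,188],[608,124]],[215,220],6)
S=cv([[118,150],[80,225],[122,315],[488,415],[555,212],[203,130],[607,150]],[230,225],7)
def grip(th,l):
    y,z=.0195,l; return np.array([.008,-.0575+y*np.cos(th)-z*np.sin(th),.04+z*np.cos(th)+y*np.sin(th)])
def world(q,P): return np.atleast_2d(P)@Ro.from_euler('z',q[2]).as_matrix().T+[q[0],q[1],0]
def f(q):
    P=world(q,np.vstack([J,grip(q[3],.119)])); return np.r_[(w2p('top',P)-T).ravel(),(w2p('scene',P)-S).ravel()]
if __name__=='__main__':
    s=least_squares(f,[.53,.11,.2,1.],loss='soft_l1');q=s.x;np.save('q.npy',q)
    print(q,np.round(f(q).reshape(2,-1,2),1).tolist())
    print('grip mid',world(q,grip(q[3],.092)),'tip',world(q,grip(q[3],.129)),'base of grip',world(q,grip(q[3],.055)),'shut',world(q,grip(0,.092)),'belt',world(q,[.008,.092,.017]))
    for e in([[82,160],[134,364]],[[296,150],[275,355]],[[553,53],[521,262]]):
        w=p2w('top',cv(e,[360,220],6),.007); print('punch',w.mean(0),np.linalg.norm(w[0]-w[1]),w2p('scene',w).tolist())
E
python3 fit.py
```

```text
[0.528522   0.11611962 0.25506891 0.93252856] [[[0.1, -0.2], [0.2, 0.4], [0.1, 0.6], [1.8, 0.1], [0.7, -1.4], [-0.9, -0.4], [-0.2, 0.0]], [[-0.1, 0.2], [-0.3, -0.0], [-0.7, -0.4], [-0.4, -1.4], [0.6, 0.2], [-0.1, -0.3], [-0.3, 0.8]]]
grip mid [[0.5664825  0.00224349 0.11047509]] tip [[ 0.57398015 -0.02651086  0.13251988]] base of grip [[0.55898485 0.03099783 0.0884303 ]] shut [[0.54585102 0.08136757 0.132     ]] belt [[0.51305045 0.20716154 0.017     ]]
punch [ 0.51848949 -0.18048098  0.007     ] 0.09311190699733332 [[359.4198537808558, 295.19840511822247], [349.7025073981769, 321.7363893422848]]
punch [ 0.5209189  -0.25950604  0.007     ] 0.09168222055567253 [[389.04854891513946, 309.3738649439346], [369.78007425771364, 331.4889475279349]]
punch [ 0.56068747 -0.37338884  0.007     ] 0.09501102238163454 [[432.9029703455116, 317.4007454069361], [412.51007761093905, 339.759108811997]]
```

```bash
cat > go.py <<'E'
from fit import *
q=np.load('q.npy')
def to(P,yaw,o=None):
    o=o or robot.observe(); R=Ro.from_euler('xyz',o['tool_rot']); 
    d=R.inv().apply(np.array(P)-o['tool_pos'])/.06; print(np.round(P,4),'shift',np.round(d,2),'spin',round((o['tool_rot'][2]-yaw+np.pi)%(2*np.pi)-np.pi,3))
jy=q[2]+np.pi/2
def jig(y,z,x=.008): return world(q,[x,y,z])[0]
E
python3 -c "
from go import *
to(jig(-.182,.205),jy)"
```

```text
[ 0.5822 -0.058   0.205 ] shift [-9.43 -6.27 -0.01] spin 0.96
```

Call:
{"api": "step_arm", "payload": {"motion": [[[-9.43,-6.27,0],0.96],[[-9.43,-6.27,0],0.96],[[-9.43,-6.27,0],0.96],[[-9.43,-6.27,0],0.96],[[-9.43,-6.27,0],0.96],[[-9.43,-6.27,0],0.96],[[-9.43,-6.27,0],0.96],[[-9.43,-6.27,0],0.96],[[-9.43,-6.27,0],0.96],[[-9.43,-6.27,0],0.96]], "hand": 255, "squeeze": 20}}

```text
time: 1.45
tool_pos: [0.5511, -0.0154, 0.2048]
tool_rot: [3.141, -0.0, 1.825]
contact_force: [0.5, 0.5, -0.0]
opening: 0.001
grip_force: 0.0
```

```bash
python3 -c "
from go import *
o=robot.observe();print(o['time'],o['tool_pos'],o['tool_rot'],o['opening'])
to(jig(-.182,.205),jy)"
```

```text
1.45 [ 0.55109458 -0.01541188  0.20475082] [ 3.14140438e+00 -2.99331880e-04  1.82544640e+00] 0.0009839546088420074
[ 0.5822 -0.058   0.205 ] shift [-0.82  0.32 -0.  ] spin -0.0
```

Call:
{"api": "step_arm", "payload": {"motion": [[[-0.82,0.32,0],0],[[-0.82,0.32,0],0],[[-0.82,0.32,0],0],[[-0.82,0.32,0.5],0],[[-0.82,0.32,1.0],0],[[-0.82,0.32,1.5],0],[[-0.82,0.32,1.5],0],[[-0.82,0.32,1.5],0]]}}

```text
time: 2.45
tool_pos: [0.5817, -0.0556, 0.1163]
tool_rot: [3.14, 0.001, 1.827]
contact_force: [1.0, 0.1, 0.7]
opening: 0.0006
grip_force: 0.0
```

```bash
python3 -c "
from go import *
to(jig(-.182,.115),jy)
to(jig(-.12,.128),jy)
to(jig(-.07,.14),jy)
snap('scene','s2');a=np.load('scene.npz')['p'][:,:,::-1];cv2.imwrite('pics/c4.png',cv2.resize(a[180:300,220:380],None,fx=5,fy=5,interpolation=cv2.INTER_CUBIC))"
```

```text
[ 0.5822 -0.058   0.115 ] shift [-0.04 -0.    0.02] spin 0.001
[0.5665 0.002  0.128 ] shift [ 0.99 -0.   -0.2 ] spin 0.001
[0.5539 0.0504 0.14  ] shift [ 1.83  0.   -0.4 ] spin 0.001
```

View pics/c4.png

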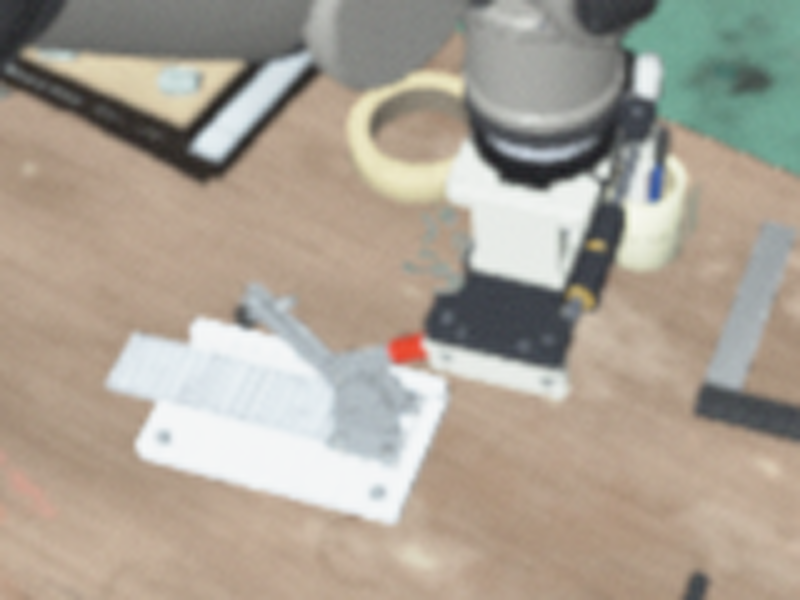

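The picture shows the gripper just behind the red grip at about (408,348), with the grip's tip under the edge of the gripper body. I'll push slowly and rise as I go.

Call:
{"api": "step_arm", "payload": {"motion": [[[0.2,0,-0.02],0],[[0.4,0,-0.08],0],[[0.6,0,-0.15],0],[[0.8,0,-0.22],0],[[1.0,0,-0.28],0],[[1.2,0,-0.34],0],[[1.4,0,-0.4],0],[[1.6,0,-0.42],0],[[1.75,0,-0.42],0],[[1.85,0,-0.42],0]]}}

```text
time: 3.75
tool_pos: [0.553, 0.0517, 0.1399]
tool_rot: [-3.141, -0.0, 1.826]
contact_force: [-0.6, 0.2, -0.3]
opening: 0.0005
grip_force: 0.0
```

Call:
{"api": "step_arm", "payload": {"motion": [[[0.07,0,0],0],[[0.12,0,0],0],[[0.16,0,0],0],[[0.18,0,0],0],[[0.18,0,0],0]]}}

```text
time: 4.38
tool_pos: [0.5505, 0.0615, 0.14]
tool_rot: [3.142, -0.0, 1.826]
contact_force: [-0.0, 0.3, 0.1]
opening: 0.0005
grip_force: 0.0
```

```bash
python3 -c "
from go import *
to(jig(-.0575,.14),jy)"
```

```text
[0.5508 0.0625 0.14  ] shift [0.01 0.01 0.  ] spin -0.0
```

```bash
python3 -c "
from go import *
snap('scene','s3');a=np.load('scene.npz')['p'][:,:,::-1];cv2.imwrite('pics/c5.png',cv2.resize(a[180:300,220:380],None,fx=5,fy=5,interpolation=cv2.INTER_CUBIC))"
```

```text
(no output)
```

View pics/c5.png

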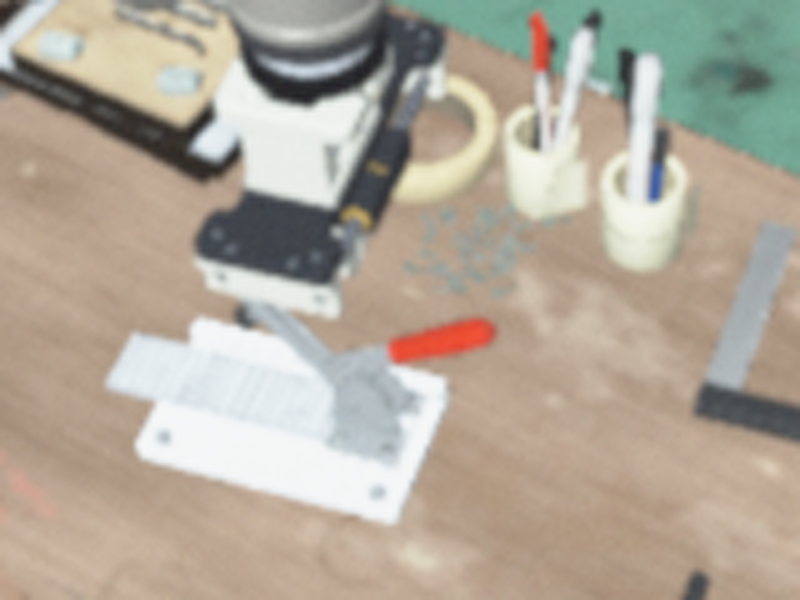

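The lever hasn't moved: the red grip is still at about (440,340) and the gripper is already past it. I'll check the geometry before trying again.

```bash
python3 -c "
from go import *
print(robot.tip_extent)
o=robot.observe();p=o['tool_pos'];print(p)
f=lambda n,P:print(n,np.round((w2p('scene',P)-[220,180])*5).tolist(), np.round(w2p('top',P)).tolist())
f('tcp',p);f('tip',p-[0,0,.017]);f('body',p+[0,0,.045])
for l in(.055,.092,.119,.129):f(l,world(q,grip(q[3],l)))
for z in (.14,.1,.05,0):f(z,[.5818,-.0556,z])
print(np.load('scene.npz')['t'])
for th in(.6,.93,1.22):
  g=world([*q[:3],th],grip(th,.119));print(th,g);f('x',g)
snap('top','t3');b=np.load('top.npz')['p'][:,:,::-1];cv2.imwrite('pics/c6.png',cv2.resize(b[200:300,210:340],None,fx=6,fy=6,interpolation=cv2.INTER_CUBIC))"
```

```text
0.017
[0.55048572 0.06147817 0.14002804]
tcp [[341.0, 287.0]] [[282.0, 249.0]]
tip [[343.0, 306.0]] [[283.0, 250.0]]
body [[334.0, 235.0]] [[280.0, 248.0]]
0.055 [[399.0, 355.0]] [[296.0, 247.0]]
0.092 [[445.0, 343.0]] [[307.0, 243.0]]
0.119 [[480.0, 334.0]] [[316.0, 240.0]]
0.129 [[493.0, 331.0]] [[319.0, 239.0]]
0.14 [[544.0, 334.0]] [[331.0, 235.0]]
0.1 [[544.0, 377.0]] [[331.0, 237.0]]
0.05 [[545.0, 429.0]] [[330.0, 239.0]]
0 [[546.0, 478.0]] [[330.0, 241.0]]
[-0.08124901 -0.47803176  1.11519109]
0.6 [[0.56366385 0.01305331 0.14922547]]
x [[423.0, 296.0]] [[302.0, 243.0]]
0.93 [[ 0.57189846 -0.01852736  0.12677383]]
x [[479.0, 334.0]] [[316.0, 240.0]]
1.22 [[ 0.57727693 -0.0391544   0.09920628]]
x [[516.0, 372.0]] [[324.0, 239.0]]
```

View pics/c6.png

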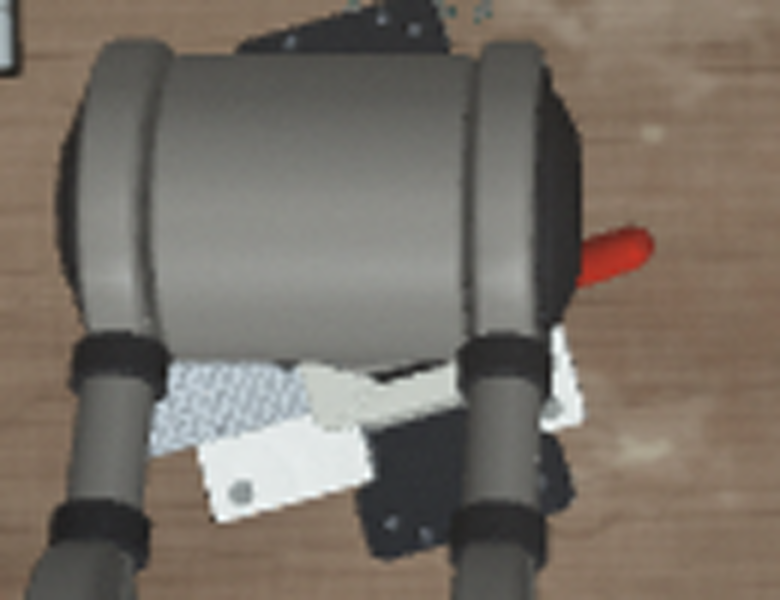

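```bash
python3 -c "
from go import *
o=robot.observe();p=o['tool_pos'];R=Ro.from_euler('xyz',o['tool_rot']);print(p,o['tool_rot'],o['qpos'])
for dz in(-.045,-.1):
 for c in([.0375,.095],[-.0375,.095],[.0375,-.095],[-.0375,-.095]):
  P=p+R.apply([*c,dz]);print(dz,c,P.round(3),'scene crop',np.round((w2p('scene',P)-[220,180])*5)[0],'top crop',np.round((w2p('top',P)-[210,200])*6)[0])
"
```

```text
[0.55048921 0.06147469 0.1400177 ] [ 3.14152890e+00 -3.57502037e-05  1.82569983e+00] [-2.71896016e-02  4.52807586e-01  1.54056409e+00  5.71083830e-05
  1.14816970e+00 -2.82116529e-01]
-0.045 [0.0375, 0.095] [0.633 0.122 0.185] scene crop [331. 104.] top crop [263.  77.]
-0.045 [-0.0375, 0.095] [0.652 0.049 0.185] scene crop [453. 131.] top crop [451.  24.]
-0.045 [0.0375, -0.095] [0.449 0.074 0.185] scene crop [206. 348.] top crop [393. 557.]
-0.045 [-0.0375, -0.095] [0.468 0.001 0.185] scene crop [338. 380.] top crop [585. 502.]
-0.1 [0.0375, 0.095] [0.633 0.122 0.24 ] scene crop [323.  35.] top crop [240.  54.]
-0.1 [-0.0375, 0.095] [0.652 0.049 0.24 ] scene crop [448.  62.] top crop [439.  -2.]
-0.1 [0.0375, -0.095] [0.449 0.074 0.24 ] scene crop [192. 282.] top crop [377. 560.]
-0.1 [-0.0375, -0.095] [0.468 0.001 0.24 ] scene crop [329. 314.] top crop [580. 502.]
```

Call:
{"api": "step_arm", "payload": {"motion": [[[0,0,-1.0],0],[[0,0,-1.5],0],[[-1.0,0,-1.5],0],[[-2.0,0,-1.5],0],[[-2.13,0,-1.5],0],[[-2.13,0,-1.5],0],[[-2.13,0,-0.6],0],[[-2.13,0,0.2],0],[[-2.13,0,0.65],0],[[-2.13,0,0.65],0]]}}

```text
time: 5.72
tool_pos: [0.5811, -0.0601, 0.0992]
tool_rot: [-3.138, -0.003, 1.828]
contact_force: [0.4, 0.8, 0.3]
opening: 0.0006
grip_force: 0.0
```

Call:
{"api": "step_arm", "payload": {"motion": [[[0.15,0,0],0],[[0.3,0,0],0],[[0.4,0,0],0],[[0.5,0,0],0],[[0.5,0,0],0]]}}

```text
time: 6.35
tool_pos: [0.5759, -0.0334, 0.102]
tool_rot: [3.139, 0.002, 1.826]
contact_force: [0.2, -2.7, 2.4]
opening: 0.0006
grip_force: 1.7
```

Call:
{"api": "step_arm", "payload": {"motion": [[[0.1,0,0],0],[[0.2,0,-0.03],0],[[0.3,0,-0.06],0],[[0.4,0,-0.09],0],[[0.4,0,-0.09],0]]}}

```text
time: 6.98
tool_pos: [0.5707, -0.0108, 0.108]
tool_rot: [3.138, 0.003, 1.825]
contact_force: [3.3, -4.9, 4.3]
opening: 0.0008
grip_force: 2.9
```

```bash
cat > look.py <<'E'
from go import *
# red grip pixels in both cameras -> theta
o=robot.observe();print(o['tool_pos'],o['contact_force'],'jig',world([0,0,-q[2]],o['tool_pos']-[q[0],q[1],0]))
for n in('scene','top'):
    snap(n,n+str(int(o['time']*100)));a=np.load(n+'.npz')['p'].astype(int)
    m=(a[:,:,0]>150)&(a[:,:,1]<80)&(a[:,:,2]<80); c=w2p(n,jig(-.1,.12))[0]
    v,u=np.nonzero(m);k=np.hypot(u-c[0],v-c[1])<45
    print(n,k.sum(),'u',u[k].min(initial=999),u[k].max(initial=0),'v',v[k].min(initial=999),v[k].max(initial=0))
    for th in(0,.3,.6,.93):print('  ',th,np.round([w2p(n,jig(*grip(th,l)[1:]))[0] for l in(.055,.129)]).tolist())
E
python3 look.py
```

```text
[ 0.57066698 -0.01081933  0.10796988] [ 3.34960894 -4.89746352  4.27916827] jig [[ 0.0087532  -0.13346565  0.10796988]]
scene 0 u 999 0 v 999 0
   0 [[283.0, 246.0], [281.0, 229.0]]
   0.3 [[288.0, 246.0], [294.0, 232.0]]
   0.6 [[294.0, 248.0], [306.0, 238.0]]
   0.93 [[300.0, 251.0], [318.0, 246.0]]
top 15 u 289 295 v 248 251
   0 [[276.0, 253.0], [273.0, 251.0]]
   0.3 [[282.0, 251.0], [289.0, 246.0]]
   0.6 [[289.0, 249.0], [304.0, 242.0]]
   0.93 [[296.0, 247.0], [319.0, 239.0]]
```

Call:
{"api": "step_arm", "payload": {"motion": [[[0.1,0,-0.06],0],[[0.2,0,-0.12],0],[[0.3,0,-0.17],0],[[0.4,0,-0.22],0],[[0.4,0,-0.22],0]]}}

```text
time: 7.7
tool_pos: [0.5632, 0.014, 0.1199]
tool_rot: [3.141, -0.0, 1.826]
contact_force: [2.2, -1.7, 0.6]
opening: 0.0003
grip_force: 1.1
```

```bash
python3 look.py
```

```text
[0.56319715 0.0140245  0.11987284] [ 2.16694806 -1.65451925  0.56318929] jig [[ 0.00779344 -0.10754089  0.11987284]]
scene 0 u 999 0 v 999 0
   0 [[283.0, 246.0], [281.0, 229.0]]
   0.3 [[288.0, 246.0], [294.0, 232.0]]
   0.6 [[294.0, 248.0], [306.0, 238.0]]
   0.93 [[300.0, 251.0], [318.0, 246.0]]
top 0 u 999 0 v 999 0
   0 [[276.0, 253.0], [273.0, 251.0]]
   0.3 [[282.0, 251.0], [289.0, 246.0]]
   0.6 [[289.0, 249.0], [304.0, 242.0]]
   0.93 [[296.0, 247.0], [319.0, 239.0]]
```

Call:
{"api": "step_arm", "payload": {"motion": [[[0.1,0,-0.05],0],[[0.2,0,-0.1],0],[[0.3,0,-0.14],0],[[0.4,0,-0.16],0],[[0.4,0,-0.16],0]]}}

```text
time: 8.43
tool_pos: [0.5567, 0.0374, 0.1293]
tool_rot: [-3.142, -0.001, 1.826]
contact_force: [-0.8, 0.6, 0.4]
opening: 0.0006
grip_force: 0.0
```

Call:
{"api": "step_arm", "payload": {"motion": [[[0.1,0,0],0],[[0.2,0,0],0],[[0.3,0,0],0],[[0.3,0,0],0]]}}

```text
time: 8.93
tool_pos: [0.5524, 0.0548, 0.1293]
tool_rot: [3.141, -0.001, 1.826]
contact_force: [-0.4, -1.3, 0.4]
opening: 0.0004
grip_force: 0.2
```

Call:
{"api": "step_arm", "payload": {"motion": [[[0.05,0,0],0],[[0.1,0,0],0],[[0.15,0,0],0],[[0.15,0,0],0]]}}

```text
time: 9.43
tool_pos: [0.5502, 0.0626, 0.129]
tool_rot: [3.142, 0.0, 1.826]
contact_force: [2.3, -3.1, -0.9]
opening: 0.0004
grip_force: 2.0
```

```bash
python3 look.py
```

```text
[0.55023588 0.06257755 0.1290426 ] [ 2.28276435 -3.08010311 -0.90796016] jig [[ 0.00750204 -0.05728844  0.1290426 ]]
scene 0 u 999 0 v 999 0
   0 [[283.0, 246.0], [281.0, 229.0]]
   0.3 [[288.0, 246.0], [294.0, 232.0]]
   0.6 [[294.0, 248.0], [306.0, 238.0]]
   0.93 [[300.0, 251.0], [318.0, 246.0]]
top 0 u 999 0 v 999 0
   0 [[276.0, 253.0], [273.0, 251.0]]
   0.3 [[282.0, 251.0], [289.0, 246.0]]
   0.6 [[289.0, 249.0], [304.0, 242.0]]
   0.93 [[296.0, 247.0], [319.0, 239.0]]
```

In contact and close to shut, since the grip is no longer visible leaning over. I'll keep pushing until it hits the stop.

Call:
{"api": "step_arm", "payload": {"motion": [[[0.04,0,0],0],[[0.07,0,0],0],[[0.1,0,0],0],[[0.1,0,0],0]]}}

```text
time: 10.02
tool_pos: [0.5501, 0.0633, 0.1292]
tool_rot: [3.141, 0.009, 1.825]
contact_force: [6.1, -22.9, -4.6]
opening: 0.0005
grip_force: 11.0
```

Solid stop at 23 N, at the position expected for shut. I'll back off and rise.

Call:
{"api": "step_arm", "payload": {"motion": [[[0.1,0,0],0],[[0.1,0,0],0],[[-0.3,0,0],0],[[-0.7,0,0],0],[[-0.9,0,0],0],[[-0.9,0,-0.8],0],[[-0.9,0,-1.6],0],[[-1.6,0,-1.6],0],[[-2.5,0,-1.6],0],[[-2.5,0,-1.6],0]]}}

```text
time: 11.28
tool_pos: [0.5866, -0.0789, 0.2247]
tool_rot: [-3.141, -0.001, 1.822]
contact_force: [0.1, 0.6, 0.2]
opening: 0.0005
grip_force: 0.0
```

```bash
python3 look.py; python3 -c "
from go import *
a=np.load('scene.npz')['p'][:,:,::-1];cv2.imwrite('pics/c7.png',cv2.resize(a[180:300,220:380],None,fx=5,fy=5,interpolation=cv2.INTER_CUBIC))
to([.5607,-.3734,.2],jy)"
```

```text
[ 0.58662089 -0.07893132  0.22465296] [0.09816128 0.64860126 0.16719896] jig [[ 0.00700545 -0.2033993   0.22465296]]
scene 63 u 280 284 v 231 245
   0 [[283.0, 246.0], [281.0, 229.0]]
   0.3 [[288.0, 246.0], [294.0, 232.0]]
   0.6 [[294.0, 248.0], [306.0, 238.0]]
   0.93 [[300.0, 251.0], [318.0, 246.0]]
top 24 u 271 275 v 249 254
   0 [[276.0, 253.0], [273.0, 251.0]]
   0.3 [[282.0, 251.0], [289.0, 246.0]]
   0.6 [[289.0, 249.0], [304.0, 242.0]]
   0.93 [[296.0, 247.0], [319.0, 239.0]]
[ 0.5607 -0.3734  0.2   ] shift [-4.69 -1.66  0.41] spin -0.001
```

View pics/c7.png

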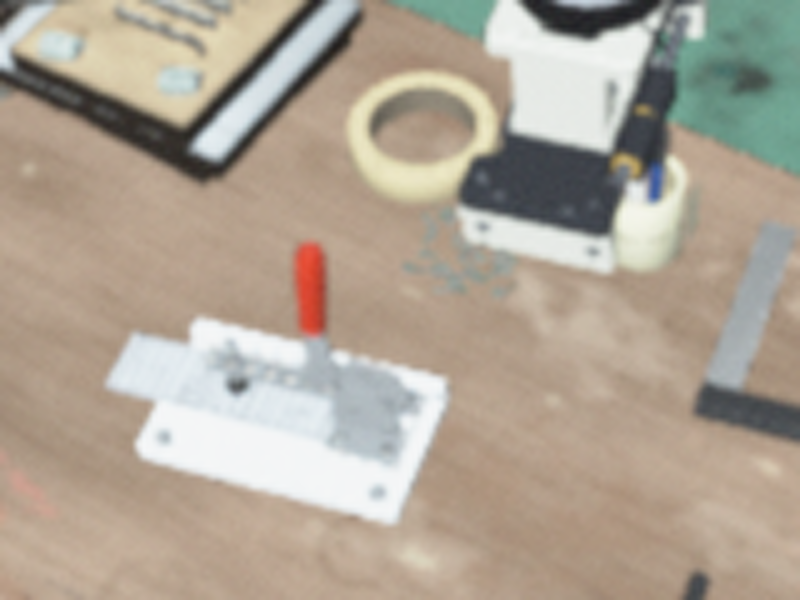

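The red grip stands upright at about (311,285) and the pad is on the belt at about (236,383), so the clamp is shut. Next is the thick punch.

Call:
{"api": "step_arm", "payload": {"motion": [[[-1.0,-0.35,0],0],[[-2.0,-0.7,0],0],[[-3.0,-1.06,0],0],[[-3.9,-1.4,0],0],[[-4.69,-1.66,0.2],0],[[-4.69,-1.66,0.4],0],[[-4.69,-1.66,0.4],0],[[-4.69,-1.66,0.4],0]]}}

```text
time: 12.38
tool_pos: [0.562, -0.372, 0.202]
tool_rot: [3.141, 0.0, 1.828]
contact_force: [-0.6, -0.2, 0.3]
opening: 0.001
grip_force: 0.0
```

```bash
python3 -c "
from go import *
to([.5607,-.3734,.067],jy)"
```

```text
[ 0.5607 -0.3734  0.067 ] shift [-0.02 -0.03  2.25] spin 0.002
```

Call:
{"api": "step_arm", "payload": {"motion": [[[-0.02,-0.03,0.7],0],[[-0.02,-0.03,1.4],0],[[-0.02,-0.03,1.9],0],[[-0.02,-0.03,2.2],0],[[-0.02,-0.03,2.25],0],[[-0.02,-0.03,2.25],0],[[-0.02,-0.03,2.25],0],[[-0.02,-0.03,2.25],0],[[-0.02,-0.03,2.25],0],[[-0.02,-0.03,2.25],0]]}}

```text
time: 13.62
tool_pos: [0.5597, -0.3757, 0.0663]
tool_rot: [3.141, 0.0, 1.826]
contact_force: [-0.2, 0.0, -0.6]
opening: 0.0004
grip_force: 0.0
```

Call:
{"api": "step_arm", "payload": {"motion": [[[0,0,0],0],[[0,0,0],0],[[0,0,0],0],[[0,0,0],0],[[0,0,0],0],[[0,0,0],0],[[0,0,0],0],[[0,0,0],0],[[0,0,0],0],[[0,0,0],0]]}}

```text
time: 14.88
tool_pos: [0.5596, -0.3756, 0.0662]
tool_rot: [3.142, -0.0, 1.826]
contact_force: [0.4, -0.7, -0.4]
opening: 0.0003
grip_force: 0.0
```

Call:
{"api": "step_arm", "payload": {"motion": [[[0,0,0],0],[[0,0,0],0],[[0,0,0],0],[[0,0,0],0],[[0,0,0],0],[[0,0,0],0],[[0,0,0],0],[[0,0,-0.8],0],[[0,0,-1.7],0],[[0,0,-2.6],0]]}}

```text
time: 16.12
tool_pos: [0.5595, -0.3755, 0.2238]
tool_rot: [-3.142, -0.0, 1.826]
contact_force: [0.7, -0.4, 0.1]
opening: 0.0007
grip_force: 0.0
```

```bash
python3 -c "
from go import *
to(jig(.097,.24),jy)"
```

```text
[0.5118 0.212  0.24  ] shift [ 9.68  1.7  -0.27] spin -0.0
```

Call:
{"api": "step_arm", "payload": {"motion": [[[1.0,0.17,-0.27],0],[[2.0,0.35,-0.27],0],[[3.0,0.53,-0.27],0],[[4.0,0.7,-0.27],0],[[5.0,0.88,-0.27],0],[[6.0,1.05,-0.27],0],[[7.0,1.23,-0.27],0],[[8.0,1.4,-0.27],0],[[9.0,1.58,-0.27],0],[[9.65,1.7,-0.27],0]]}}

```text
time: 17.38
tool_pos: [0.5116, 0.213, 0.2387]
tool_rot: [3.141, -0.0, 1.828]
contact_force: [0.8, -0.4, -0.4]
opening: 0.0004
grip_force: 0.0
```

Call:
{"api": "step_arm", "payload": {"motion": [[[0,0,0],0],[[0,0,0],0],[[0,0,0],0]]}}

```text
time: 17.75
tool_pos: [0.5126, 0.2091, 0.2385]
tool_rot: [3.142, 0.0, 1.824]
contact_force: [-0.5, 0.9, 0.5]
opening: 0.0006
grip_force: 0.0
```

```bash
python3 look.py; python3 -c "
from go import *
to(jig(.094,.069),jy)"
```

```text
[0.51255444 0.20910578 0.23850251] [-0.46089684  0.94895804  0.50247832] jig [[0.00801059 0.09400648 0.23850251]]
scene 58 u 280 284 v 231 245
   0 [[283.0, 246.0], [281.0, 229.0]]
   0.3 [[288.0, 246.0], [294.0, 232.0]]
   0.6 [[294.0, 248.0], [306.0, 238.0]]
   0.93 [[300.0, 251.0], [318.0, 246.0]]
top 24 u 271 275 v 249 254
   0 [[276.0, 253.0], [273.0, 251.0]]
   0.3 [[282.0, 251.0], [289.0, 246.0]]
   0.6 [[289.0, 249.0], [304.0, 242.0]]
   0.93 [[296.0, 247.0], [319.0, 239.0]]
[0.5125 0.2091 0.069 ] shift [-0.   -0.    2.83] spin -0.002
```

Call:
{"api": "step_arm", "payload": {"motion": [[[0,0,0.8],0],[[0,0,1.6],0],[[0,0,2.2],0],[[0,0,2.6],0],[[0,0,2.8],0],[[0,0,2.8],0],[[0,0,2.8],0],[[0,0,2.8],0],[[0,0,2.8],0],[[0,0,2.8],0]]}}

```text
time: 19.1
tool_pos: [0.5124, 0.2104, 0.0707]
tool_rot: [3.141, -0.0, 1.826]
contact_force: [-0.0, -0.7, 0.3]
opening: 0.0007
grip_force: 0.0
```

```bash
python3 look.py; python3 -c "
from go import *
print(robot.hand_in())"
```

```text
[0.51238147 0.2104401  0.07072013] [-0.0426225  -0.66612134  0.28277152] jig [[0.00817989 0.09534128 0.07072013]]
scene 58 u 280 284 v 231 245
   0 [[283.0, 246.0], [281.0, 229.0]]
   0.3 [[288.0, 246.0], [294.0, 232.0]]
   0.6 [[294.0, 248.0], [306.0, 238.0]]
   0.93 [[300.0, 251.0], [318.0, 246.0]]
top 25 u 271 275 v 249 255
   0 [[276.0, 253.0], [273.0, 251.0]]
   0.3 [[282.0, 251.0], [289.0, 246.0]]
   0.6 [[289.0, 249.0], [304.0, 242.0]]
   0.93 [[296.0, 247.0], [319.0, 239.0]]
the job is handed in; nothing more can be done
None
```

I pushed the clamp shut on the second try (the first push missed the lever), dwelt about 2 s over the thickest punch, and handed in with the fingertips still pointing at the belt's free end; the hand-in gave no verdict.

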